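Refit the drying shelf under its lips

ROBOT

A 6-joint arm with a two-finger parallel gripper is mounted at the origin on a cart in front of the work surface, level with it; the furniture and walls round the work are solid. World frame = base frame: x ahead of the robot, y to its left, z up, the work surface at z = 0. Lengths are in m, angles in rad, forces in N, time in s.
With the tool pointing down it reaches from about 0.375 to 0.925 m from the base axis. Payload 5.7 kg.
Tool frame: the origin (TCP) lies at the very end of the fingers, on their centre line; the grasp point (between the pads) lies 19 mm behind it; z points along the fingers, y is the line along which they close (so a half turn about z gives the same grasp; the last joint's range is limited). The gripper opens to 88 mm and grips with 3 to 60 N. Pads are 20 mm wide; open, the fingers measure 115 mm over their backs; the gripper's body (75 mm by 178 mm) begins 61 mm behind the grasp point.
Start: joints at [1.061, 0.359, 1.51, -0, 1.272, -0.115], TCP at [0.231, 0.554, 0.223] pointing down, gripper open.
Joint ranges: [-2.97, 2.97], [-1.01, 2.36], [0.21, 2.38], [-0.96, 4.11], [0.2, 2.71], [-2.98, 2.98]. Speed limits (rad/s): [2.39, 2.39, 3.14, 3.14, 3.14, 3.14].

INTERFACE

Orientations are given as a unit quaternion [x, y, z, w].
In Python, from station import bot, cams gives the robot as it stands (bot), with the cameras (cams).
- The arm moves only by the shell command python3 inch.py 'ROWS' [FORCE]. ROWS is a JSON list of rows, 1 to 10 of them, each of 5 numbers: the finger opening in m, then dx, dy, dz in parts of the range, where 1.0 means 0.2 m, then a turn about the tool's z in shares of 120 degrees (1.0 is 120 degrees); each row shifts and turns the commanded pose from where the row before left it, along the tool's axes as they then stand; what a row does not reach is not made up. A row lasts 1/12 s, in which the tool goes at most 0.0417 m and 0.125 rad, less where a joint would pass 70% of its speed; a pose out of reach is approached as far as the arm can. The fingers move at their own pace and stop on an object; FORCE is the grip in N (left out, the last holds). Time passes only in rows, so rows that do not move let the fingers close. It prints the time, the measured TCP pose, the force, the opening and the grip force at its end. No shift or turn number may pass 1 either way. Input that does not fit is refused with a message, and nothing moves.
- bot.sense(): the state, without advancing time (a new reading comes with each control period).
- cams.read_camera(name): name is "scene" or "top" or "wrist"; returns a dict with "image" (480x640x3 uint8, red, green, blue), "intrinsics" (3x3 intrinsics, pixels), "R" (3x3) and "t" (3): a world point X has camera coordinates R X + t. Camera axes: x right, y down, z forward; pixel columns grow to the right and rows downward; lengths in m; the calibration is good to about 2 mm. The wrist camera is an equidistant fisheye: a pixel r from the principal point sees the ray r / f radians off the axis. A picture is of the moment at which its call begins. There is no depth.
- bot.sign_off(): hands the job in; it is judged then, once.
The state is a dict: "time_s": time; "joints": joint angles; "qd": joint speeds; "tau": joint torques, N m; "eef_pos": TCP position; "tcp_rot": TCP orientation; "contact_force": force on the tool from outside, world axes, zero at the start; "ft_torque": the same for the moment, N m; "width": finger opening in m; "gripper_force": force on a finger pad.
Only numpy, scipy, OpenCV 4.12 (cv2) and the standard library are available. Lean on these libraries where they do the work, as an engineer would, in place of code of your own. Each camera call takes 0.05 s, during which the arm holds its last target. There are 200 camera calls.

TASK

The perforated shelf lies loose on top of the open sample dryer and is longer than the dryer's opening. Tip its rear end down through the opening, run it in under the deep rear lip until the front end also drops in, then draw the shelf back towards the front until it stops, so that it lies flat on the ledges with its ends caught under both lips. Let go of it, and leave the two jars and the blue funnel where they stand.

Things in the scene. Friction and masses are not known exactly. Their poses are not given: they have to be found in the camera images.
- dryer: Grey open-topped sample dryer, a fixed box 218 x 148 x 80 mm. Origin: bench level, under the centre of its opening; x to its rear (away from the robot within 0.4 rad; the front wall has two black dials), z up. Opening x -75 to +75, y -66 to +66 mm; side wall tops z 80. Inside, ledges run all round with tops at z 46, 22 mm wide along the sides, 29 and 87 mm at the front and rear ends.
- shelf: Loose perforated metal shelf, 180 (x) x 116 (y) x 5 mm, 0.3 kg. Origin: centre of its underside; x to its rear, z up. Starts lying on both lips, up to 0.08 rad askew, 8 mm off in x, 5 in y. In dryer x, its rear end tips in by itself (0.25 rad) when its origin is dragged to below -15 mm; pushed back in to above +15 to 20 mm its front end drops (rear wall stops it at +27). Home: x +1, z 46.
- shelf_rear (a point): middle of the lower edge of the shelf's rear end (+90 mm in its x)
- shelf_front (a point): middle of the lower edge of the shelf's front end (-90 mm in its x)
- grip_top (a point): top centre of the upright blue bar grip at the middle of the shelf: 14 mm thick in the shelf's x, 70 mm long in y, from z 5 to z 45 mm above the shelf's underside
- front_lip (a point): middle of the front lip's edge at the opening, on its top face (dryer x -75, z 80 mm). The front lip is 6 mm thick and covers dryer x -95 to -75; the pocket under it is 28 mm high and 14 mm deep
- rear_lip (a point): middle of the rear lip's edge at the opening, on its top face (dryer x +75, z 80 mm). The rear lip is 6 mm thick and covers dryer x +75 to +123; the pocket under it is 28 mm high and 42 mm deep
- front_ledge (a point): middle of the front end of the ledges, where they meet the inside of the front wall (dryer x -89, z 46 mm): the front stop of the shelf
- rear_ledge (a point): middle of the rear end of the ledges, where they meet the inside of the rear wall (dryer x +117, z 46 mm)
- jar: bystander: white sample jar with a blue screw cap, 57 mm wide, 82 mm high; origin at its base
- redjar: bystander: white sample jar with a red screw cap, 53 mm wide, 75 mm high; origin at its base
- funnel1: bystander: blue plastic funnel standing mouth down, 77 mm wide, 70 mm high; origin at its base

How it is judged:
On the way, in this order (a step that is already met when the one before it is completed fails the run):
1. the shelf is tilted with its rear end down inside the opening, below the lips, its front end still above the front lip (z of shelf_rear in the frame of dryer below 0.07 m and z of shelf_front in the frame of dryer above 0.078 m and x of shelf_front in the frame of dryer below -0.06 m and horizontal distance between shelf_rear and rear_lip below 0.045 m), for 0.1 s.
2. both ends are below the lips and the shelf lies flat on the ledges (angle between shelf's own z axis and vertical below 0.04 rad and z of shelf_rear in the frame of dryer between 0.042 and 0.051 m and z of shelf_front in the frame of dryer between 0.042 and 0.051 m), for 0.1 s.
At the end, for the whole second after the job is handed in: The shelf lies at rest, flat (within 0.04 rad) on the dryer's ledges, both ends below the lips (lower edges 42 to 51 mm above the dryer's base), drawn to the front within about 6 mm of its stop, so that each end is under its lip (all of step 2 and x of shelf in the frame of dryer between -0.004 and 0.007 m and linear speed of shelf below 0.01 m/s); the robot touches nothing.
It fails at once if the blue-capped jar is moved by more than 20 mm (distance of jar from where it was at the start of the episode above 0.02 m).
It fails at once if the red-capped jar is moved by more than 20 mm (distance of redjar from where it was at the start of the episode above 0.02 m).
It fails at once if the funnel is moved by more than 20 mm (distance of funnel1 from where it was at the start of the episode above 0.02 m).
It also fails if it takes over 38 s, if anything falls off the work surface, if the arm or the gripper's body presses on something with over 40 N, if the wrist force passes 120 N, or if a joint passes its speed limit or range.

## Working session

There is one attempt and no reset: what is moved stays moved. The work goes in short steps, Python scripts to look and compute and a shell command to move; the robot and the scene stay as the last step left them, time stands still between calls to the robot, and variables do not carry over. Pictures are saved under pics/ and viewed, at most 10 in all, crops included, and the job is handed in when it is done.

```bash
ls; mkdir -p pics
python3 - <<'E'
from station import bot, cams
import cv2
s=bot.sense();print(s['time_s'],s['eef_pos'],s['tcp_rot'],s['width'])
for n in ['scene','top']:
    c=cams.read_camera(n);cv2.imwrite(f'pics/{n}0.png',c['image'][:,:,::-1]);print(n,c['intrinsics'],c['R'],c['t'])
E
```

```text
inch.py
pics
station.py
0.0 [0.23044214 0.55323562 0.22182112] [ 1.96118216e-01  9.80579837e-01 -8.67797030e-04 -2.73084212e-04] 0.08768567028159965
scene [[440.62485416   0.         313.61697287]
 [  0.         440.62485416 236.37447663]
 [  0.           0.           1.        ]] [[ 0.88071019 -0.47342139 -0.01489103]
 [-0.38314596 -0.69358187 -0.61003554]
 [ 0.27847573  0.54296996 -0.79223412]] [-0.33700374  0.41108279  0.66451872]
top [[438.29077606   0.         325.47848548]
 [  0.         438.29077606 241.38205006]
 [  0.           0.           1.        ]] [[-0.02482565 -0.99919523  0.03150519]
 [-0.99404633  0.02132868 -0.10685024]
 [ 0.10609228 -0.03397024 -0.99377585]] [0.22197279 0.49904007 0.92229845]
```

View pics/scene0.png

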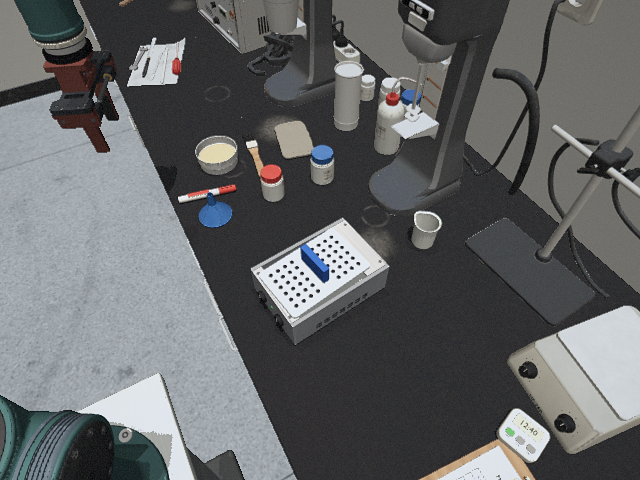

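View pics/top0.png

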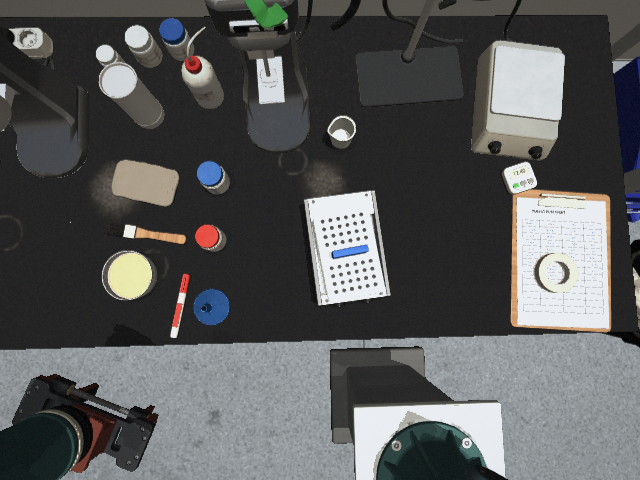

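The scene view shows the dryer around (320,278) with the blue grip at (315,262). The top view has the grip at (350,252) and the dryer between (305,192) and (390,305). The jars and funnel stand to the left, at columns 190-230. I'll measure next.

```bash
cat > h.py <<'E'
import numpy as np, cv2
from station import bot, cams
def ray(c,p):
    d=np.linalg.inv(c['intrinsics'])@np.array([p[0],p[1],1.]);R=np.array(c['R']);return -R.T@np.array(c['t']),R.T@d
def onz(c,p,z):
    o,d=ray(c,p);return o+d*(z-o[2])/d[2]
def tri(c1,p1,c2,p2):
    o1,d1=ray(c1,p1);o2,d2=ray(c2,p2)
    s=np.linalg.lstsq(np.c_[d1,-d2],o2-o1,rcond=None)[0];a=o1+s[0]*d1;b=o2+s[1]*d2
    return (a+b)/2,np.linalg.norm(a-b)
def proj(c,X):
    q=c['intrinsics']@(np.array(c['R'])@X+np.array(c['t']));return q[:2]/q[2]
def blue(c,box):
    x0,y0,x1,y1=box;m=np.zeros((480,640),np.uint8)
    h=cv2.cvtColor(c['image'],cv2.COLOR_RGB2HSV)
    m[y0:y1,x0:x1]=cv2.inRange(h,(100,120,40),(125,255,255))[y0:y1,x0:x1]
    return m
E
python3 - <<'E'
from h import *
T=cams.read_camera('top');S=cams.read_camera('scene')
for n,c,b in [('T',T,(300,180,400,310)),('S',S,(250,215,390,340))]:
    m=blue(c,b);k=max(cv2.findContours(m,0,1)[0],key=cv2.contourArea);print(n,cv2.minAreaRect(k),cv2.approxPolyDP(k,1.5,True)[:,0].tolist())
a=cv2.resize(T['image'][180:315,290:405],None,fx=4,fy=4,interpolation=2)
b=cv2.resize(S['image'][210:350,240:400],None,fx=4,fy=4,interpolation=2)
cv2.imwrite('pics/t1.png',a[:,:,::-1]);cv2.imwrite('pics/s1.png',b[:,:,::-1])
E
```

```text
T ((349.59613037109375, 250.9807891845703), (6.864063739776611, 36.47760009765625), 78.69007110595703) [[368, 250], [367, 246], [363, 245], [333, 251], [332, 256], [337, 257]]
S ((314.5000305175781, 262.5000305175781), (42.42640686035156, 14.142135620117188), 45.0) [[304, 244], [300, 247], [302, 259], [324, 282], [328, 279], [327, 266]]
```

View pics/t1.png

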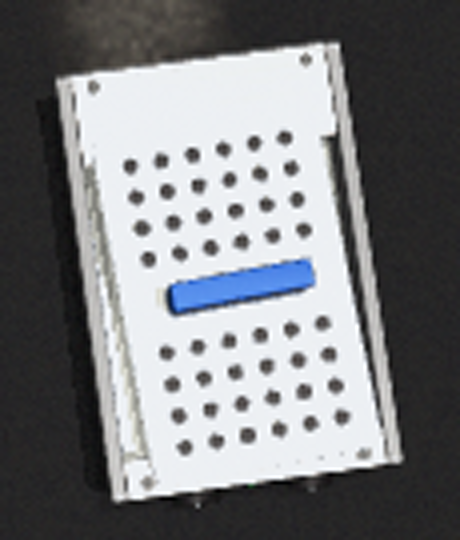

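View pics/s1.png

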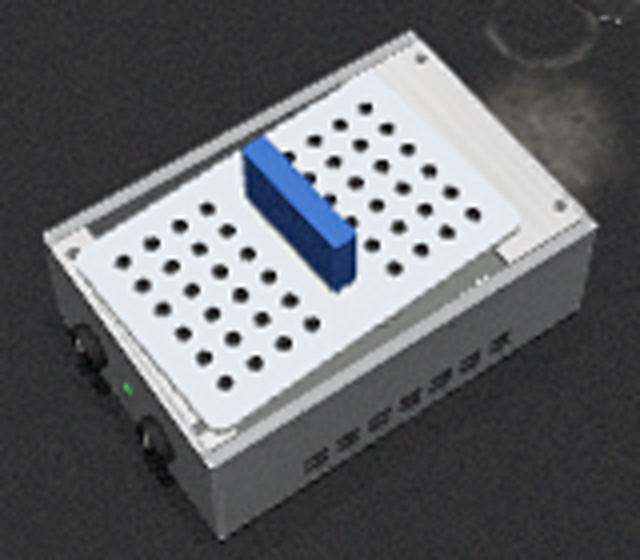

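The crops show the dryer's outer rim corners: top crop (57,78), (340,42), (402,460), (115,502); scene crop (410,30), (597,225), (215,465), (43,235). The grip's top face and the slightly skewed shelf are clear too. Now I'll triangulate.

Run:
```python
from h import *
T=cams.read_camera('top');S=cams.read_camera('scene')
t=lambda p:(p[0]/4+290-.4,p[1]/4+180-.4); s=lambda p:(p[0]/4+240-.4,p[1]/4+210-.4)
def quad(name,tp,sp):
    P=[]
    for a,b in zip(tp,sp):
        X,e=tri(T,t(a),S,s(b));P.append(X);print(name,X.round(4),'gap',round(e,4))
    P=np.array(P);f=(P[2]+P[3]-P[0]-P[1])/2; r=P[:2].mean(0)-P[2:].mean(0)
    print(name,'c',P.mean(0).round(4),'len',np.linalg.norm(r).round(4),'wid',np.linalg.norm(P[0]-P[1]).round(4),np.linalg.norm(P[2]-P[3]).round(4),'yaw',np.arctan2(r[1],r[0]).round(4));return P
D=quad('dryer',[(57,78),(340,42),(402,460),(115,502)],[(410,30),(597,225),(215,465),(43,235)])
G=quad('grip',[(168,288),(313,262),(316,284),(175,312)],[(265,137),(357,235),(332,245),(242,148)])
l=(G[0]+G[3]-G[1]-G[2])/2;print('grip dir yaw',np.arctan2(-l[0],l[1]),np.linalg.norm(l))
# holes rows rear: first/last ; front row first/last
H=quad('holes',[(131,166),(286,137),(342,417),(185,447)],[(366,107),(474,214),(225,383),(123,262)])
for z in(.08,.085,.125):pass
C=np.array([onz(T,t(p),.08) for p in [(57,78),(340,42),(402,460),(115,502)]]);print('top-plane dryer',C.mean(0),np.arctan2(*(C[:2].mean(0)-C[2:].mean(0))[[1,0]]))
for n,box in [('j',(190,155,235,200)),('f',(190,285,235,330))]:
    m=blue(T,box);M=cv2.moments(m,True);p=(M['m10']/M['m00'],M['m01']/M['m00']);print(n,p,onz(T,p,.05))
```

```text
dryer [0.5862 0.2542 0.0811] gap 0.0011
dryer [0.6021 0.1085 0.0815] gap 0.0009
dryer [0.3889 0.0849 0.0815] gap 0.0025
dryer [0.3714 0.2295 0.0809] gap 0.0017
dryer c [0.4871 0.1693 0.0813] len 0.2154 wid 0.1465 0.1456 yaw 0.1122
grip [0.4751 0.2019 0.1228] gap 0.0036
grip [0.485  0.1322 0.1269] gap 0.002
grip [0.4733 0.1317 0.1286] gap 0.0001
grip [0.4626 0.1992 0.1259] gap 0.0023
grip c [0.474  0.1663 0.1261] len 0.0124 wid 0.0705 0.0684 yaw 0.1323
grip dir yaw 0.14883928674654387 0.06945056725698241
holes [0.5392 0.2176 0.0876] gap 0.0015
holes [0.5525 0.1386 0.0871] gap 0.0012
holes [0.4102 0.1153 0.0866] gap 0.0009
holes [0.3974 0.1942 0.0863] gap 0.001
holes c [0.4748 0.1664 0.0869] len 0.1439 wid 0.0801 0.0799 yaw 0.1628
top-plane dryer [0.48651149 0.16938879 0.08      ] 0.1113992731432393
j (209.2573673870334, 172.85265225933202) [0.65209657 0.4533743  0.05      ]
f (211.17134559535333, 306.5818005808325) [0.37206628 0.44857127 0.05      ]
```

Everything checks out: the rim is at z≈0.081 (80 given) and 215×146 mm, and the grip top is at 0.126 (125 expected). Dryer yaw is 0.112 with its origin at about (0.473, 0.168). Shelf yaw is about 0.155 with the grip at (0.4743, 0.1664). Next I move over the grip.

Units first: shifts go in shares of 0.2 m and turns go in shares of 120 degrees. So -0.0312 m / 0.2 = -0.156, -0.0219 m / 0.2 = -0.1095.

```bash
python3 inch.py '[[0.06, -0.156, -0.1095, 0, 0], [0.06, -0.156, -0.1095, 0, 0], [0.06, -0.156, -0.1095, 0, 0], [0.06, -0.156, -0.1095, 0, 0], [0.06, -0.156, -0.1095, 0, 0], [0.06, -0.156, -0.1095, 0, 0], [0.06, -0.156, -0.1095, 0, 0], [0.06, -0.156, -0.1095, 0, 0], [0.06, -0.156, -0.1095, 0, 0], [0.06, -0.156, -0.1095, 0, 0]]' 15
python3 inch.py '[[0.06, -0.156, -0.1095, 0, 0], [0.06, -0.156, -0.1095, 0, 0], [0.06, 0, 0, 0, 0.0573], [0.06, 0, 0, 0, 0.0573], [0.06, 0, 0, 0, 0.0573], [0.06, 0, 0, 0, 0.0573], [0.06, 0, 0, 0, 0.0573], [0.06, 0, 0, 0, 0.0573], [0.06, 0, 0, 0, 0.0573], [0.06, 0, 0, 0, 0.0573]]'
python3 inch.py '[[0.06, 0, 0, 0, 0.0286], [0.06, 0, 0, 0, 0], [0.06, 0, 0, 0, 0]]'
cat >> h.py <<'E'
from scipy.spatial.transform import Rotation as Ro
O=np.array([.4731,.1677]);YD=.112
def where(target=None):
    s=bot.sense();R=Ro.from_quat(s['tcp_rot']).as_matrix();p=s['eef_pos']
    e=np.array([np.cos(YD),np.sin(YD)]);n=np.array([-e[1],e[0]]);d=p[:2]-O
    print('t',round(s['time_s'],2),'tcp',p.round(4),'ytool',np.arctan2(R[1,1],R[0,1]).round(4),'dryer xy',(d@e).round(4),(d@n).round(4),'F',np.round(s['contact_force'],1),'w',round(s['width'],4),'gf',round(s['gripper_force'],1))
    if target is not None: print('tool delta',(R.T@(np.array(target)-p)).round(4))
E
python3 -c "
from h import *
where([.4743,.1664,.14])"
```

```text
time_s: 1.13
eef_pos: [0.4352, 0.23, 0.2228]
tcp_rot: [0.196, 0.981, 0.0, 0.0]
contact_force: [0.5, 1.0, 0.8]
width: 0.0603
gripper_force: 0.0
time_s: 1.97
eef_pos: [0.4752, 0.1672, 0.2227]
tcp_rot: [0.629, 0.777, -0.0, 0.0]
contact_force: [0.1, -1.3, 0.5]
width: 0.0595
gripper_force: 0.0
time_s: 2.22
eef_pos: [0.4752, 0.1672, 0.2226]
tcp_rot: [0.649, 0.761, -0.0, -0.0]
contact_force: [0.4, -0.5, -0.4]
width: 0.0602
gripper_force: 0.0
t 2.22 tcp [0.4752 0.1672 0.2226] ytool 0.1582 dryer xy 0.002 -0.0007 F [ 0.4 -0.5 -0.4] w 0.0602 gf 0.0
tool delta [-0.0007 -0.001   0.0826]
```

To row units: 0.035 m / 0.2 = 0.175, 0.03 m / 0.2 = 0.15.

```bash
python3 inch.py '[[0.06, -0.0035, -0.005, 0.175, 0], [0.06, 0, 0, 0.175, 0], [0.06, 0, 0, 0.15, 0], [0.06, 0, 0, 0.123, 0], [0.06, 0, 0, 0, 0], [0, 0, 0, 0, 0], [0, 0, 0, 0, 0], [0, 0, 0, 0, 0], [0, 0, 0, 0, 0], [0, 0, 0, 0, 0]]' 15
python3 -c "
from h import *
where()
c=cams.read_camera('top');cv2.imwrite('pics/t2.png',cv2.resize(c['image'][170:320,270:420],None,fx=4,fy=4)[:,:,::-1])"
```

```text
time_s: 3.05
eef_pos: [0.4755, 0.1666, 0.0994]
tcp_rot: [0.65, 0.76, 0.001, 0.001]
contact_force: [-0.9, 0.6, 0.9]
width: 0.0301
gripper_force: 0.0
t 3.05 tcp [0.4755 0.1666 0.0994] ytool 0.1563 dryer xy 0.0022 -0.0013 F [-0.9  0.6  0.9] w 0.0301 gf 0.0
```

View pics/t2.png

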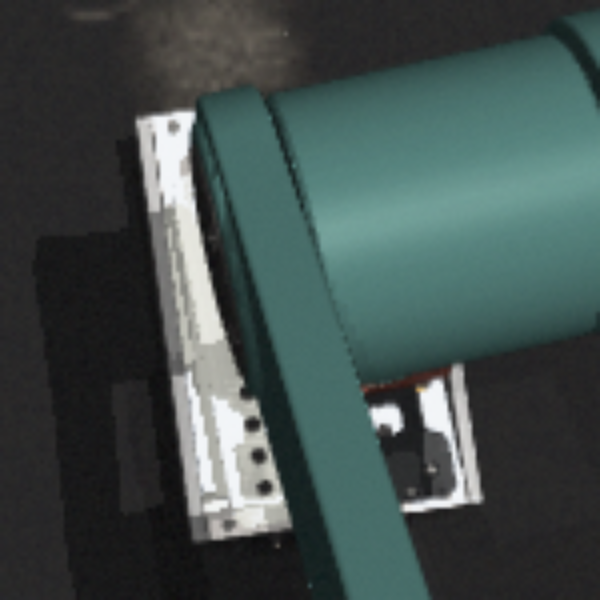

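The arm hides the grip from above, but the fingers straddle it at about (300,300) and are still closing. I'll let them close.

```bash
python3 inch.py '[[0, 0, 0, 0, 0], [0, 0, 0, 0, 0], [0, 0, 0, 0, 0], [0, 0, 0, 0, 0]]' 15
python3 -c "
from h import *
where()"
```

```text
time_s: 3.43
eef_pos: [0.4743, 0.1664, 0.0985]
tcp_rot: [0.65, 0.76, -0.0, 0.0]
contact_force: [-1.4, 0.1, 6.1]
width: 0.0135
gripper_force: 15.0
t 3.43 tcp [0.4743 0.1664 0.0985] ytool 0.1564 dryer xy 0.0011 -0.0015 F [-1.4  0.1  6.1] w 0.0135 gf 15.0
```

To row units: -0.005 m / 0.2 = -0.025, 0.0015 m / 0.2 = 0.0075, 0.044 rad / 2.0944 = 0.021.

```bash
python3 inch.py '[[0, 0, 0, -0.005, 0.021], [0, 0.0075, 0, 0, 0], [0, 0, -0.02, 0, 0], [0, 0, -0.02, 0, 0], [0, 0, -0.02, 0, 0], [0, 0, -0.02, 0, 0], [0, 0, -0.025, 0, 0], [0, 0, 0, 0, 0], [0, 0, 0, 0, 0]]'
python3 -c "
from h import *
where()
c=cams.read_camera('scene');cv2.imwrite('pics/s2.png',cv2.resize(c['image'][200:350,230:400],None,fx=4,fy=4)[:,:,::-1])"
```

```text
time_s: 4.18
eef_pos: [0.4529, 0.1655, 0.099]
tcp_rot: [0.666, 0.746, -0.0, -0.0]
contact_force: [0.2, 0.3, -3.0]
width: 0.0133
gripper_force: 15.0
t 4.18 tcp [0.4529 0.1655 0.099 ] ytool 0.1122 dryer xy -0.0203 0.0 F [ 0.2  0.3 -3. ] w 0.0133 gf 15.0
```

View pics/s2.png

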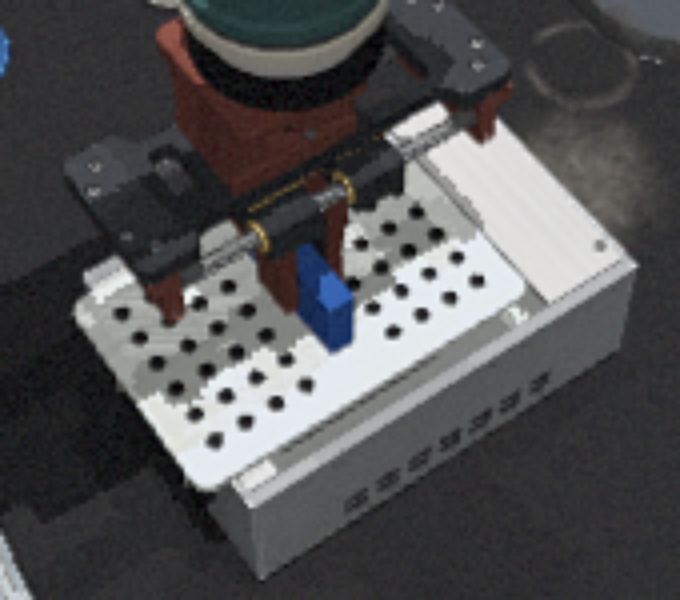

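The shelf is carried and square to the dryer, and its rear end (around crop (520,290)) is clear of the rear lip. I'll open so the rear tips in.

```bash
python3 inch.py '[[0.042, 0, 0, 0, 0], [0.042, 0, 0, 0, 0], [0.042, 0, 0, 0, 0], [0.042, 0, 0, 0, 0], [0.042, 0, 0, 0, 0], [0.042, 0, 0, 0, 0]]'
python3 -c "
from h import *
where()
c=cams.read_camera('scene');cv2.imwrite('pics/s3.png',cv2.resize(c['image'][200:350,230:400],None,fx=4,fy=4)[:,:,::-1])"
```

```text
time_s: 4.73
eef_pos: [0.4534, 0.1655, 0.0991]
tcp_rot: [0.666, 0.746, -0.0, 0.0]
contact_force: [0.0, 0.4, 0.1]
width: 0.0419
gripper_force: 0.0
t 4.73 tcp [0.4534 0.1655 0.0991] ytool 0.112 dryer xy -0.0199 0.0 F [0.  0.4 0.1] w 0.0419 gf 0.0
```

View pics/s3.png

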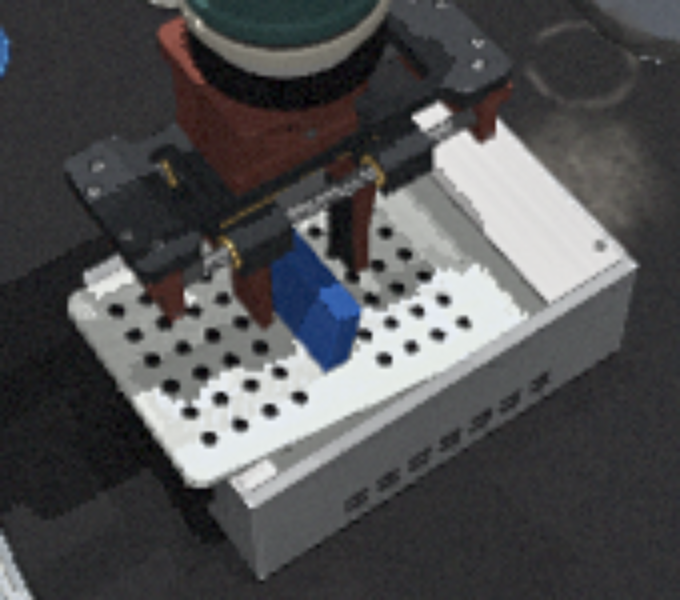

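The rear has dropped in with the front resting over the front lip. Next I lower slightly and push rearwards with the front finger.

To row units: 0.013 m / 0.2 = 0.065, 0.006 m / 0.2 = 0.03.

```bash
python3 inch.py '[[0.042, 0, 0, 0.065, 0], [0.042, 0, 0.03, 0, 0], [0.042, 0, 0.03, 0, 0], [0.042, 0, 0.025, 0, 0], [0.042, 0, 0.025, 0, 0], [0.042, 0, 0.025, 0, 0], [0.042, 0, 0.025, 0, 0], [0.042, 0, 0.025, 0, 0], [0.042, 0, 0, 0, 0]]'
python3 -c "
from h import *
where()
c=cams.read_camera('scene');cv2.imwrite('pics/s4.png',cv2.resize(c['image'][200:350,230:400],None,fx=4,fy=4)[:,:,::-1])"
```

```text
time_s: 5.53
eef_pos: [0.4918, 0.1698, 0.0863]
tcp_rot: [0.666, 0.746, 0.001, 0.001]
contact_force: [0.5, 0.2, -0.4]
width: 0.042
gripper_force: 0.0
t 5.53 tcp [0.4918 0.1698 0.0863] ytool 0.1118 dryer xy 0.0188 0.0 F [ 0.5  0.2 -0.4] w 0.042 gf 0.0
```

View pics/s4.png

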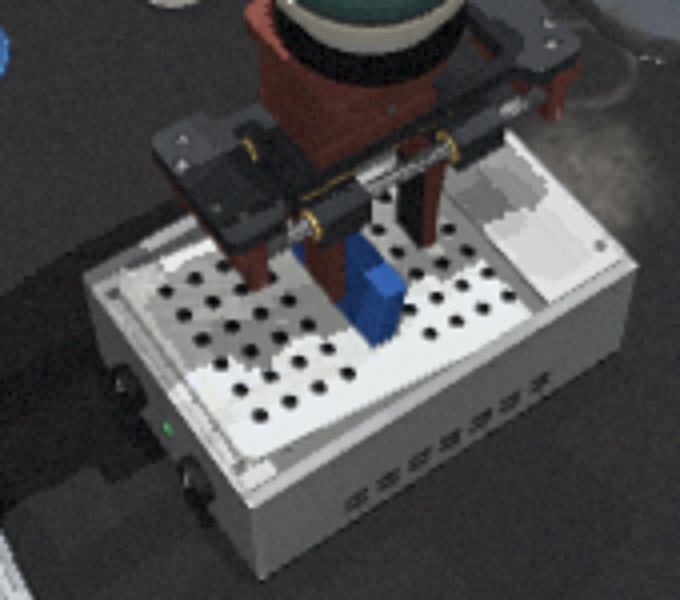

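The shelf has slid in under the rear lip, and its front edge (crop (240,460)) still rests on the front lip. I'll continue pushing.

To row units: 0.004 m / 0.2 = 0.02, 0.003 m / 0.2 = 0.015.

```bash
python3 inch.py '[[0.042, 0, 0.02, 0, 0], [0.042, 0, 0.02, 0, 0], [0.042, 0, 0.015, 0, 0], [0.042, 0, 0.015, 0, 0], [0.042, 0, 0.01, 0, 0], [0.042, 0, 0.01, 0, 0], [0.042, 0, 0, 0, 0], [0.042, 0, 0, 0, 0]]'
python3 -c "
from h import *
where()
c=cams.read_camera('scene');cv2.imwrite('pics/s5.png',cv2.resize(c['image'][200:350,230:400],None,fx=4,fy=4)[:,:,::-1])"
```

```text
time_s: 6.25
eef_pos: [0.5076, 0.1716, 0.086]
tcp_rot: [0.666, 0.746, -0.0, -0.0]
contact_force: [-3.4, -0.3, 1.0]
width: 0.0422
gripper_force: 1.6
t 6.25 tcp [0.5076 0.1716 0.086 ] ytool 0.112 dryer xy 0.0347 0.0 F [-3.4 -0.3  1. ] w 0.0422 gf 1.6
```

View pics/s5.png

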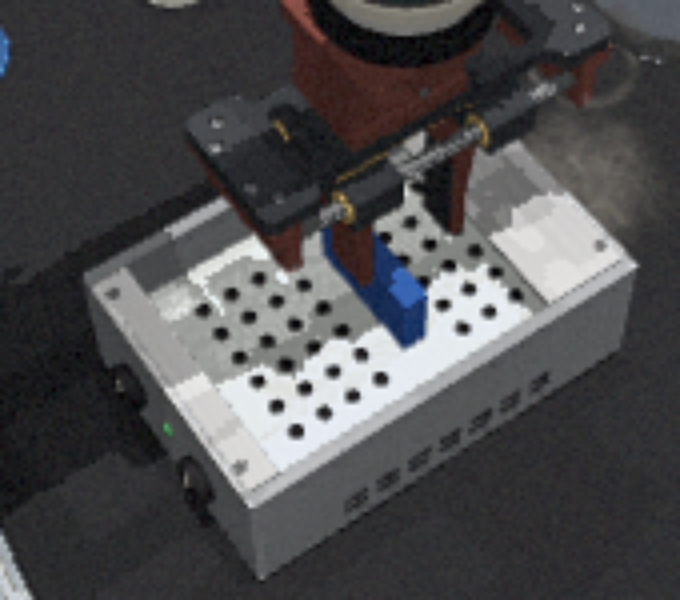

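The whole front lip is now visible, and the shelf's front edge is at it or inside it. Whether it lies flat I'll check by casting rays through the end holes of the near row, crop (297,431) and (515,295).

```bash
cat >> h.py <<'E'
def dr(X):
    e=np.array([np.cos(YD),np.sin(YD)]);n=np.array([-e[1],e[0]]);d=X[:2]-O;return np.array([d@e,d@n,X[2]])
E
python3 -c "
from h import *
c=cams.read_camera('scene')
s=lambda p:(p[0]/4+230-.4,p[1]/4+200-.4)
for z in (.051,.08):
  for p in [(297,431),(381,379),(463,328),(515,295)]: print(z,dr(onz(c,s(p),z)).round(4))
"
```

```text
0.051 [-0.0488 -0.0398  0.051 ]
0.051 [-0.0013 -0.0398  0.051 ]
0.051 [ 0.047  -0.0396  0.051 ]
0.051 [ 0.0788 -0.0392  0.051 ]
0.08 [-0.0568 -0.0534  0.08  ]
0.08 [-0.0112 -0.0534  0.08  ]
0.08 [ 0.0351 -0.0532  0.08  ]
0.08 [ 0.0657 -0.0528  0.08  ]
```

All the holes fall on the straight y = -40 mm line at z = 51 mm, so the shelf lies flat with its origin at about +23. Now I lower and draw it forward.

To row units: 0.02 m / 0.2 = 0.1, -0.005 m / 0.2 = -0.025.

```bash
python3 inch.py '[[0.042, 0, -0.025, 0, 0], [0.042, 0, -0.015, 0.1, 0], [0.042, 0, -0.035, 0, 0], [0.042, 0, -0.035, 0, 0], [0.042, 0, -0.025, 0, 0], [0.042, 0, -0.025, 0, 0], [0.042, 0, -0.025, 0, 0], [0.042, 0, -0.02, 0, 0], [0.042, 0, -0.015, 0, 0], [0.042, 0, 0, 0, 0]]'
python3 inch.py '[[0.042, 0, -0.005, 0, 0], [0.042, 0, -0.005, 0, 0], [0.042, 0, 0, 0, 0]]'; python3 -c "
from h import *
where()"
```

```text
time_s: 7.18
eef_pos: [0.4647, 0.1669, 0.0667]
tcp_rot: [0.666, 0.746, 0.001, 0.001]
contact_force: [2.2, 0.9, 1.5]
width: 0.0419
gripper_force: 0.7
time_s: 7.43
eef_pos: [0.4637, 0.1668, 0.0666]
tcp_rot: [0.666, 0.746, 0.001, 0.001]
contact_force: [4.3, 0.1, 3.5]
width: 0.0423
gripper_force: 2.1
t 7.43 tcp [0.4637 0.1668 0.0666] ytool 0.112 dryer xy -0.0094 0.0001 F [4.3 0.1 3.5] w 0.0423 gf 2.1
```

To row units: -0.001 m / 0.2 = -0.005.

```bash
python3 inch.py '[[0.042, 0, -0.005, 0, 0], [0.042, 0, -0.005, 0, 0], [0.042, 0, -0.005, 0, 0], [0.042, 0, 0, 0, 0], [0.042, 0, 0, 0, 0]]'; python3 inch.py '[[0.042, 0, -0.005, 0, 0], [0.042, 0, -0.005, 0, 0], [0.042, 0, 0, 0, 0], [0.042, 0, 0, 0, 0]]'; python3 -c "
from h import *
where()"
```

```text
time_s: 7.85
eef_pos: [0.4608, 0.1664, 0.0665]
tcp_rot: [0.666, 0.746, 0.001, 0.001]
contact_force: [5.6, 0.3, 3.8]
width: 0.0423
gripper_force: 2.5
time_s: 8.18
eef_pos: [0.4593, 0.1663, 0.0665]
tcp_rot: [0.666, 0.746, 0.001, 0.001]
contact_force: [6.2, 1.7, 2.5]
width: 0.0422
gripper_force: 3.2
t 8.18 tcp [0.4593 0.1663 0.0665] ytool 0.1119 dryer xy -0.0139 0.0002 F [6.2 1.7 2.5] w 0.0422 gf 3.2
```

To row units: -0.001 m / 0.2 = -0.005.

```bash
python3 inch.py '[[0.042, 0, -0.005, 0, 0], [0.042, 0, -0.005, 0, 0], [0.042, 0, 0, 0, 0], [0.042, 0, 0, 0, 0]]'; python3 -c "
from h import *
where()
S=cams.read_camera('scene')
cv2.imwrite('pics/s6.png',cv2.resize(S['image'][200:350,230:400],None,fx=4,fy=4)[:,:,::-1])"
```

```text
time_s: 8.52
eef_pos: [0.4591, 0.1663, 0.0668]
tcp_rot: [0.666, 0.746, 0.003, 0.002]
contact_force: [10.1, 0.5, 0.0]
width: 0.042
gripper_force: 4.8
t 8.52 tcp [0.4591 0.1663 0.0668] ytool 0.1119 dryer xy -0.0141 0.0002 F [10.1  0.5  0. ] w 0.042 gf 4.8
```

It has stopped: 2 mm commanded gave 0.2 mm of motion and the force doubled. I'll centre the open fingers, go up, and measure.

To row units: -0.04 m / 0.2 = -0.2, -0.035 m / 0.2 = -0.175.

```bash
python3 inch.py '[[0.042, 0, 0.03, 0, 0], [0.042, 0, 0.04, 0, 0], [0.042, 0, 0, -0.075, 0], [0.042, 0, 0, -0.175, 0], [0.042, 0, 0, -0.2, 0], [0.042, 0, 0, -0.2, 0], [0.042, 0, -0.15, -0.1, 0], [0.042, 0, -0.15, 0, 0], [0.042, 0, 0, 0, 0], [0.042, 0, 0, 0, 0]]'; python3 -c "
from h import *
where()
S=cams.read_camera('scene')
cv2.imwrite('pics/s7.png',cv2.resize(S['image'][200:350,230:400],None,fx=4,fy=4)[:,:,::-1])"
```

```text
time_s: 9.4
eef_pos: [0.407, 0.1602, 0.2156]
tcp_rot: [0.666, 0.746, -0.001, -0.001]
contact_force: [-0.3, -0.5, 0.3]
width: 0.0422
gripper_force: 0.0
t 9.4 tcp [0.407  0.1602 0.2156] ytool 0.1125 dryer xy -0.0666 -0.0001 F [-0.3 -0.5  0.3] w 0.0422 gf 0.0
```

View pics/s7.png

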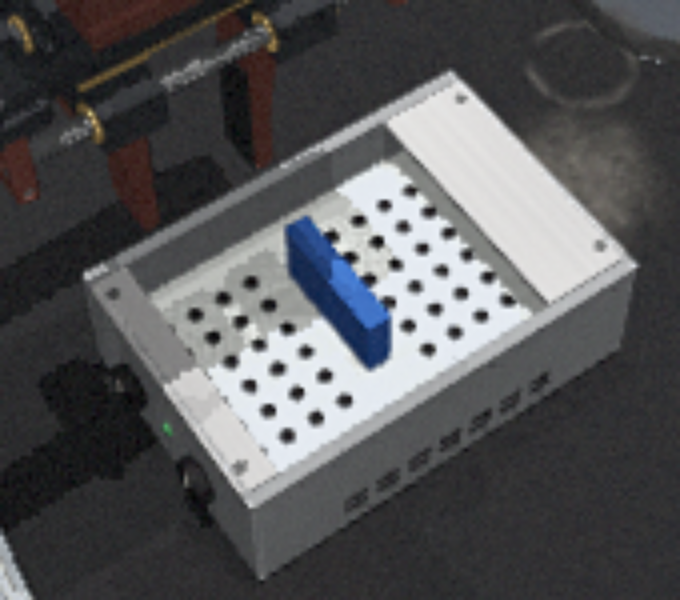

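The shelf lies in the dryer with both ends under the lips and the gripper clear. I'll check the end holes at crop (288,436), (345,400), (428,349), (508,300) and (410,190).

```bash
python3 -c "
from h import *
c=cams.read_camera('scene')
s=lambda p:(p[0]/4+230-.4,p[1]/4+200-.4)
for p in [(288,436),(345,400),(428,349),(508,300),(410,190),(195,314)]: print(dr(onz(c,s(p),.051)).round(4))
"
```

```text
[-0.0536 -0.0396  0.051 ]
[-0.0215 -0.0393  0.051 ]
[ 0.0264 -0.0394  0.051 ]
[ 0.0743 -0.0395  0.051 ]
[0.0745 0.041  0.051 ]
[-0.0537  0.0411  0.051 ]
```

The shelf is flat and square, with its x from the hole pattern at about +2 mm (allowed -4 to +7). Handing in.

```bash
python3 -c "
from station import bot, cams
print(bot.sign_off())"
```

```text
the job is handed in; nothing more can be done
None
```

The shelf lies flat on the ledges, drawn forward to its stop with both ends under the lips, the gripper is clear and the jars and funnel were not approached; the job is handed in at about 9.5 s, but no verdict was returned.

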